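# Unlock the utility-room chemicals chest with its T-handled key

### The job

The low grey steel chest on the table is locked. Take the T-handled key, the one with the straight cross-bar, out of the wooden key rack, push it fully home in the keyhole on top of the chest and turn it a quarter turn clockwise (seen from above), so that the hidden bolt lets go and the lid springs ajar. Let go of the key and leave it there, fully home and turned.

Things in the scene. Friction and masses are not known exactly. Their poses are not given: they have to be found in the camera images.
- t_key: Steel T-key, 102 mm tall, upright in any of 3 slots (26 mm deep, 80 mm apart) of a wooden rack 36 mm high; the others hold a ring-bow and a round-knob key. Origin: centre of the blade's tip, down in the slot; z up, x along cross-bar and blade width. Blade 28 (x) x 10 x 42 mm, shank 12 mm thick, cross-bar 64 (x) x 14 x 16 mm, centred 94 mm above the origin. 0.15 kg. Lift straight up 40 mm.
- keyway (a point): Centre of the keyhole's mouth on the round plug (65 mm) in the deck of the fixed grey chest (200 x 300 x 90 mm); 94 mm above the table. z up, x along the slot; turns with the plug. Slot 34 (x) x 16 mm, floor 36 mm below the mouth; its top 7 mm widens to 44 x 26 mm. Key fits either way round, 13 degrees of play each way; home, its tip is on the floor, cross-bar centre 58 mm above the mouth.
- plug (a joint): Turn of the lock plug, rad: 0 locked, grows clockwise seen from above, stop at 1.57; starts at 0 to 0.12. Turns easily (under 0.2 N m) and stays where left. The bolt lets go of the lid at about 0.8, so a quarter turn of the key is ample despite the play.
- lid (a joint): Opening of the chest's ribbed lid, rad: 0 shut, held by the hidden bolt; a spring lifts it to 0.11 when the bolt lets go. It lies beside the lock deck, flush with it; its free edge, 49 mm from the keyhole's centre, rises about 20 mm.

How it is judged:
By the outcome, as a careful person would: the job done as asked, in the order asked, and still so for the second after the job is handed in, with the robot touching nothing.
It also fails if it takes over 51 s, if anything falls off the work surface, if the arm or the gripper's body presses on something with over 40 N, if the wrist force passes 120 N, or if a joint passes its speed limit or range.

### The arm

A 7-joint arm with a two-finger parallel gripper is mounted at the origin on the work surface. World frame = base frame: x ahead of the robot, y to its left, z up, the work surface at z = 0. Lengths are in m, angles in rad, forces in N, time in s.
With the tool pointing down it reaches from about 0.425 to 0.925 m from the base axis. Payload 6.8 kg.
Tool frame: the origin (TCP) lies on the front face of the gripper's body, between the roots of the fingers; the fingertips stand 73 mm ahead of it and the grasp point (between the pads) lies 54 mm ahead of it; z points along the fingers, y is the line along which they close (so a half turn about z gives the same grasp; the last joint's range is limited). The gripper opens to 85 mm and grips with 20 to 120 N. Pads are 22 mm wide; open, the fingers measure 114 mm over their backs; the gripper's body (76 mm by 85 mm) begins 54 mm behind the grasp point. The pads swing forward as they close: fully open they stand 13 mm farther back than shut.
Start: joints at [-1.221, 0.477, 0.022, 1.555, -0.011, 1.109, -0.083], TCP at [0.298, 0.606, 0.304] pointing down, gripper open.
Joint ranges: [-2.96, 2.96], [-0.34, 2.1], [-1.41, 1.46], [0.24, 2.44], [-1.37, 4.51], [0.17, 1.92], [-2.96, 2.96]. Speed limits (rad/s): [2.39, 2.39, 3.14, 3.14, 3.14, 3.14, 3.14].

### API

Orientations are given as a unit quaternion [w, x, y, z].
In Python, from station import bot, optics gives the robot as it stands.
- The arm moves only by the tool drive_tool, never from a script. Its argument "deltas" is a list of rows, each an object with "gripper": the closure in counts, from 0 (fully open) to 255 (shut); "offset": the shift along the tool's x, y, z in units of 1000 mm (1.0 is 1000 mm), a list of three; "angular": the turn, a rotation vector about the tool's x, y, z in units of 45 degrees (1.0 is 45 degrees), a list of three. In form: [{"gripper": gripper, "offset": [dx, dy, dz], "angular": [rx, ry, rz]}, ...]. A call has 1 to 5 rows; each row is the pose to reach, as a shift and turn from the pose commanded when the call began, along the tool's axes at that moment; what a row does not reach only later rows make up. A row lasts 1/10 s, in which the tool goes at most 50 mm and 8.59 degrees, less where a joint would pass 70% of its speed; a pose out of reach is approached as far as the arm can. A call with a number of a shift or a turn outside -1 to 1 is refused whole. A call with a gripper value outside its range is refused whole. The fingers move at their own pace and stop on an object; "grip_force" is the grip in N (left out, the last holds). Time passes only in rows, so rows that repeat a pose let the fingers close. It gives the time, the measured TCP pose, the force, the opening and the grip force at its end, in the units of the state.
- bot.get_obs(): the state, without advancing time (a new reading comes with each control period).
- optics.read_camera(name): name is "side" or "top" or "wrist"; returns the picture (420x560x3 uint8, blue, green, red); there is no depth.
- optics.camera_model(name): a dict with "fx", "fy", "cx", "cy" (pixels), "cam_to_world" (4x4, takes a point from camera to world coordinates). Camera axes: x right, y up, looking along -z (the intrinsics and any distortion apply to the point x, -y, -z); pixel columns grow to the right and rows downward; lengths in m; the calibration is good to about 2 mm. A picture is of the moment at which its call begins: read the wrist's pose just before it. camera_model takes no time and is no camera call; for the wrist camera it gives the pose at the moment of the call.
- bot.hand_in(): hands the job in; it is judged then, once.
The state is a dict: "t": time; "q": joint angles; "joint_vel": joint speeds; "joint_torque": joint torques, N m; "eef_pos": TCP position; "tool_rot": TCP orientation; "contact_force": force on the tool from outside, world axes, zero at the start; "torque": the same for the moment, N m; "gripper_width": opening from 0.0 (shut) to 1.0 (fully open); "grasp_force": force on a finger pad.
Only numpy, scipy, OpenCV 4.12 (cv2) and the standard library are available. Lean on these libraries where they do the work, as an engineer would, in place of code of your own. Each camera call takes 0.05 s, during which the arm holds its last target. There are 200 camera calls.

## Working session

There is one attempt and no reset: what is moved stays moved. The work goes in short steps, Python scripts to look and compute and a tool call to move; the robot and the scene stay as the last step left them, time stands still between calls to the robot, and variables do not carry over. Pictures are saved under pics/ and viewed, at most 10 in all, crops included, and the job is handed in when it is done.

Besides the shell and the picture viewer there is one more tool, called after "Emit:" by a JSON object that holds its "method" and its "body", one argument or row to a line. drive_tool: Moves the arm, as the interface text tells. Its arguments: {"type":"object","properties":{"deltas":{"type":"array"},"grip_force":{"type":"number"}},"required":["deltas"]}

```bash
ls; mkdir -p pics
python3 - <<'E'
from station import bot, optics
import cv2,numpy as np
o=bot.get_obs(); print({k:np.round(o[k],3) for k in("t","eef_pos","tool_rot","gripper_width","contact_force")})
for n in("top","side"):
    m=optics.camera_model(n); print(n,{k:(np.round(v,4).tolist()) for k,v in m.items()})
    cv2.imwrite(f"pics/{n}0.png",optics.read_camera(n))
E
```

```text
pics
{'t': np.float64(0.0), 'eef_pos': array([0.298, 0.605, 0.303]), 'tool_rot': array([-0.   ,  0.227,  0.974, -0.001]), 'gripper_width': np.float64(0.998), 'contact_force': array([ 0.106,  0.406, -0.337])}
top {'fx': 422.047, 'fy': 422.047, 'cx': 278.886, 'cy': 207.8421, 'cam_to_world': [[-0.0631, 0.9775, -0.2012, 0.3162], [-0.998, -0.0626, 0.0091, 0.0677], [-0.0037, 0.2014, 0.9795, 1.0436], [0.0, 0.0, 0.0, 1.0]]}
side {'fx': 401.199, 'fy': 401.199, 'cx': 281.1058, 'cy': 212.8199, 'cam_to_world': [[0.9537, 0.2295, -0.1943, 0.2928], [-0.3004, 0.7556, -0.582, -0.5579], [0.0133, 0.6135, 0.7896, 0.9323], [0.0, 0.0, 0.0, 1.0]]}
```

View pics/top0.png

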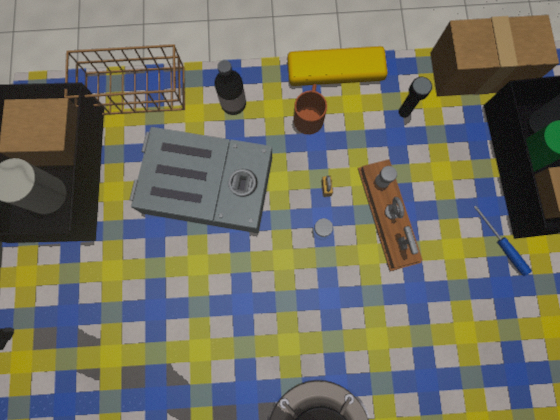

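View pics/side0.png

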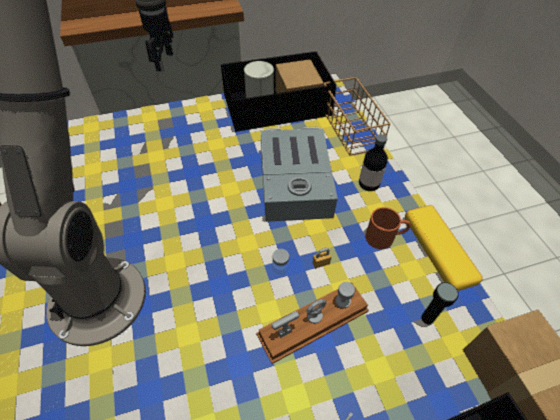

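The top view shows the chest with its plug at about (243,182) and the rack around (390,215). The T-key is in the slot nearest the robot, at about (410,240). The side view has the T-bar at about (285,323) and the plug at (300,186). Next I'll enlarge these.

Run:
```python
import cv2,numpy as np
t=cv2.imread("pics/top0.png");s=cv2.imread("pics/side0.png")
def c(im,x,y,w,h,k):
    return cv2.resize(im[y:y+h,x:x+w],None,fx=k,fy=k,interpolation=cv2.INTER_CUBIC)
# each 400x300 panel: 8x of 50x37
P=[c(t,385,222,50,37,8),c(t,218,164,50,37,8),c(s,260,305,50,37,8),c(s,275,168,50,37,8)]
cv2.imwrite("pics/m1.png",np.vstack([np.hstack(P[:2]),np.hstack(P[2:])]))
```

```text
(no output)
```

View pics/m1.png

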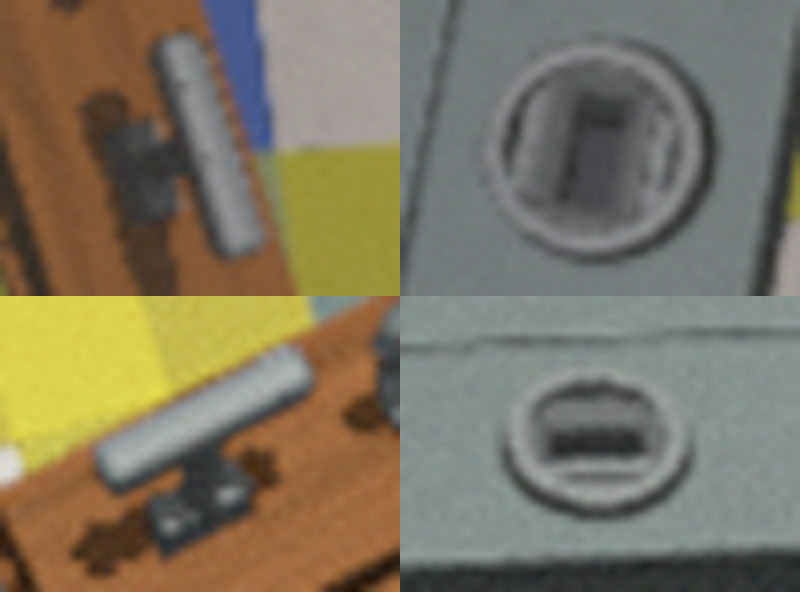

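The enlarged crops give, in full-image pixels:
- **Bar-top ends:** top view (407.7,227) and (415,253); side view (297.2,312.8) and (274.4,325).
- **Plug ring centre:** top view (243.2,182.7); side view (300,186.4).
- **Slot:** roughly vertical in the top view.

```bash
cat > h.py <<'E'
from station import bot, optics
import numpy as np, cv2
from scipy.spatial.transform import Rotation as R
def ray(m,p):
    M=np.array(m["cam_to_world"]); d=np.array([(p[0]-m["cx"])/m["fx"],-(p[1]-m["cy"])/m["fy"],-1.])
    return M[:3,3],M[:3,:3]@d
def tri(obs):
    A=np.zeros((3,3));b=np.zeros(3);L=[]
    for m,p in obs:
        o,d=ray(m,p);d=d/np.linalg.norm(d);P=np.eye(3)-np.outer(d,d);A+=P;b+=P@o;L.append((P,o))
    x=np.linalg.solve(A,b); return x,[np.linalg.norm(P@(x-o)) for P,o in L]
def onz(m,p,z):
    o,d=ray(m,p); return o+d*(z-o[2])/d[2]
def tool():
    o=bot.get_obs(); q=o["tool_rot"]; return np.array(o["eef_pos"]),R.from_quat([q[1],q[2],q[3],q[0]])
def move(p,yaw=None):
    """offset for the tool to reach p; yaw: direction (world) of tool x, down"""
    c,r=tool(); print("offset",np.round(r.inv().apply(np.array(p)-c),4))
    if yaw is not None:
        best=None
        for k in (0,np.pi):
            y=yaw+k; X=np.array([np.cos(y),np.sin(y),0]);Z=np.array([0,0,-1.]);Y=np.cross(Z,X)
            v=(r.inv()*R.from_matrix(np.array([X,Y,Z]).T)).as_rotvec(); print("ang",np.round(v/np.radians(45),4))
E
python3 - <<'E'
from h import *
t,s=(optics.camera_model(n) for n in("top","side"))
for a,b in(((407.7,227),(297.2,312.8)),((415,253),(274.4,325)),((411.4,240),(285.8,318.9)),((243.2,182.7),(300,186.4))):
    x,e=tri([(t,a),(s,b)]);print(np.round(x,4),np.round(e,4))
print(onz(t,(243,176),.094),onz(t,(242.6,190),.094))
c,r=tool();print(r.as_matrix().round(3)); w=optics.camera_model("wrist");print({k:np.round(v,3).tolist() for k,v in w.items()})
print("cam in tool",r.inv().apply(np.array(w["cam_to_world"])[:3,3]-c))
E
```

```text
[ 0.4458 -0.2252  0.1111] [0.0001 0.0001]
[ 0.3891 -0.2355  0.1073] [0.0016 0.0016]
[ 0.4173 -0.2304  0.1093] [0.0007 0.0007]
[0.5786 0.1382 0.0883] [0.0008 0.0008]
[0.59241549 0.13760266 0.094     ] [0.5588521 0.1400773 0.094    ]
[[-0.897  0.442 -0.001]
 [ 0.442  0.897 -0.002]
 [-0.    -0.002 -1.   ]]
{'fx': 291.751, 'fy': 291.751, 'cx': 276.916, 'cy': 208.663, 'cam_to_world': [[0.441, -0.85, -0.288, 0.225], [0.897, 0.417, 0.143, 0.642], [-0.002, -0.322, 0.947, 0.373], [0.0, 0.0, 0.0, 1.0]]}
cam in tool [ 0.0815882   0.00034926 -0.0697395 ]
```

Bar top is at (0.417,-0.230,0.109) with yaw about 10°, and the lock is at (0.579,0.138). I'll fly over the lock first with the tool's x axis at yaw 176°, which leaves joint range for the clockwise turn.

Emit:
{"method": "drive_tool", "body": {
  "deltas": [
    {"gripper": 0, "offset": [-0.458, -0.295, 0], "angular": [0, 0, -0.49]},
    {"gripper": 0, "offset": [-0.458, -0.295, 0], "angular": [0, 0, -0.49]},
    {"gripper": 0, "offset": [-0.458, -0.295, 0], "angular": [0, 0, -0.49]},
    {"gripper": 0, "offset": [-0.458, -0.295, 0], "angular": [0, 0, -0.49]},
    {"gripper": 0, "offset": [-0.458, -0.295, 0], "angular": [0, 0, -0.49]}
  ]
}}

```text
t: 0.6
eef_pos: [0.4277, 0.3891, 0.3036]
tool_rot: [-0.0, 0.036, 0.999, -0.0]
contact_force: [1.4, -0.6, -0.0]
gripper_width: 0.998
grasp_force: 0.0
```

Run:
```python
from h import *
print(tool()[0]); move([.578,.138,.28],np.radians(176)); print(bot.get_obs()["q"])
```

```text
[0.42769614 0.38909315 0.30363628]
offset [-0.1682 -0.2395  0.0237]
ang [-0.0004 -0.0004 -0.0039]
ang [-6.0000e-04  7.0000e-04  3.9961e+00]
[-8.47860506e-01  3.19091462e-01  2.29179322e-03  1.79307479e+00
 -8.87937418e-04  1.02989400e+00  6.52675614e-01]
```

Emit:
{"method": "drive_tool", "body": {
  "deltas": [
    {"gripper": 0, "offset": [-0.168, -0.24, 0.024], "angular": [0, 0, 0]},
    {"gripper": 0, "offset": [-0.168, -0.24, 0.024], "angular": [0, 0, 0]},
    {"gripper": 0, "offset": [-0.168, -0.24, 0.024], "angular": [0, 0, 0]},
    {"gripper": 0, "offset": [-0.168, -0.24, 0.024], "angular": [0, 0, 0]},
    {"gripper": 0, "offset": [-0.168, -0.24, 0.024], "angular": [0, 0, 0]}
  ]
}}

```text
t: 1.1
eef_pos: [0.5551, 0.1753, 0.2831]
tool_rot: [-0.0, 0.036, 0.999, -0.0]
contact_force: [0.2, 0.8, -0.6]
gripper_width: 0.995
grasp_force: 0.0
```

Emit:
{"method": "drive_tool", "body": {
  "deltas": [
    {"gripper": 0, "offset": [0, -0.045, 0], "angular": [0, 0, 0]},
    {"gripper": 0, "offset": [0, -0.045, 0], "angular": [0, 0, 0]},
    {"gripper": 0, "offset": [0, -0.045, 0], "angular": [0, 0, 0]}
  ]
}}

```text
t: 1.4
eef_pos: [0.5512, 0.131, 0.2832]
tool_rot: [-0.0, 0.038, 0.999, -0.0]
contact_force: [0.1, 1.3, -0.2]
gripper_width: 1.004
grasp_force: 0.0
```

Run:
```python
from h import *
import pickle
print(tool()[0]); m=optics.camera_model("wrist"); im=optics.read_camera("wrist"); pickle.dump(m,open("w1.pkl","wb"))
cv2.imwrite("pics/w1.png",im)
M=np.array(m["cam_to_world"]);v=M[:3,:3].T@(np.array([.5786,.1382,.094])-M[:3,3])
u=(m["cx"]-m["fx"]*v[0]/v[2], m["cy"]+m["fy"]*v[1]/v[2]);print(u)
x,y=int(u[0])-80,int(u[1])-60
print(x,y);cv2.imwrite("pics/w1c.png",cv2.resize(im[y:y+120,x:x+160],None,fx=5,fy=5,interpolation=cv2.INTER_CUBIC))
move([.43,-.20,.30],np.radians(190.3))
```

```text
[0.55123057 0.13097909 0.2832126 ]
(np.float64(286.6699985936652), np.float64(228.87756174880545))
206 168
offset [ 0.0966 -0.3407 -0.0168]
ang [ 0.0007 -0.0006 -0.3217]
ang [-9.0000e-04 -1.0000e-03  3.6783e+00]
```

View pics/w1c.png

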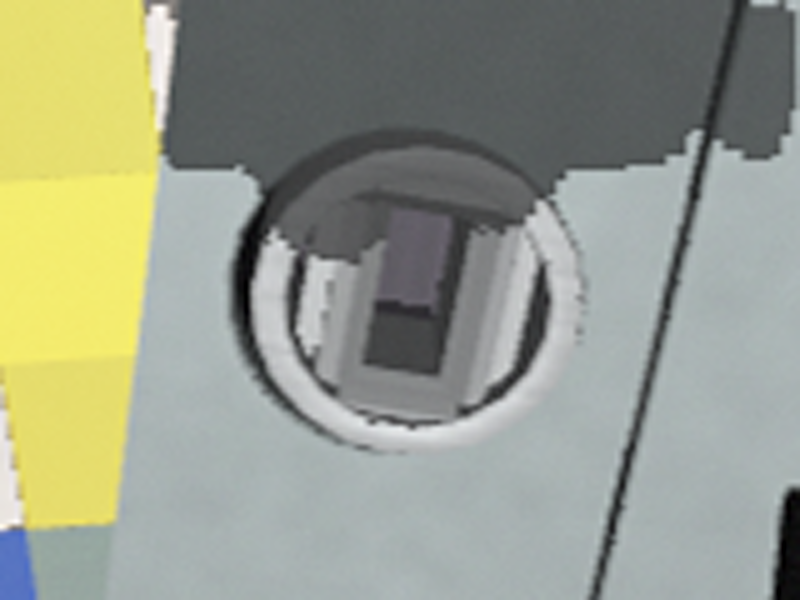

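The wrist crop shows the plug ring centred at about (413,297) in the crop, which is pixel (288.6,227.4). The slot edges run (465,225)→(443,372) and (382,238)→(365,368) in the crop. I'll convert those and carry on to the key.

Run:
```python
from h import *
import pickle
m=pickle.load(open("w1.pkl","rb")); t,s=(optics.camera_model(n) for n in("top","side"))
f=lambda x,y:(206+x/5-.4,168+y/5-.4)
print(tri([(m,f(413,297)),(t,(243.2,182.7)),(s,(300,186.4))]))
print("ring",[onz(m,f(413,297),z).round(4) for z in(.09,.094)], "funnel end mid", onz(m,f(398,405),.094),onz(m,f(422,195),.094))
for a,b in(((465,225),(443,372)),((382,238),(365,368))):
    A,B=onz(m,f(*a),.087),onz(m,f(*b),.087);d=A-B;print(A.round(4),B.round(4),np.degrees(np.arctan2(d[1],d[0])))
A,B=onz(m,f(740,0),.09),onz(m,f(597,600),.09);d=A-B;print("seam",np.degrees(np.arctan2(d[1],d[0])))
```

```text
(array([0.57914124, 0.13909937, 0.08732099]), [np.float64(0.0008319286256673541), np.float64(0.0012522854563251494), np.float64(0.0006905254366485955)])
ring [array([0.5784, 0.1398, 0.09  ]), array([0.5768, 0.1398, 0.094 ])] funnel end mid [0.59940959 0.13541182 0.094     ] [0.55635491 0.14275292 0.094     ]
[0.5654 0.1508 0.087 ] [0.5963 0.1448 0.087 ] 169.01296915449984
[0.5669 0.1346 0.087 ] [0.5942 0.1293 0.087 ] 169.00862581777503
seam 167.04979924285115
```

Emit:
{"method": "drive_tool", "body": {
  "deltas": [
    {"gripper": 0, "offset": [0.097, -0.34, -0.017], "angular": [0, 0, -0.32]},
    {"gripper": 0, "offset": [0.097, -0.34, -0.017], "angular": [0, 0, -0.32]},
    {"gripper": 0, "offset": [0.097, -0.34, -0.017], "angular": [0, 0, -0.32]},
    {"gripper": 0, "offset": [0.097, -0.34, -0.017], "angular": [0, 0, -0.32]},
    {"gripper": 0, "offset": [0.097, -0.34, -0.017], "angular": [0, 0, -0.32]}
  ]
}}

```text
t: 1.95
eef_pos: [0.4652, -0.1019, 0.2958]
tool_rot: [0.0, -0.091, 0.996, 0.0]
contact_force: [1.1, -1.1, 0.1]
gripper_width: 1.001
grasp_force: 0.0
```

Run:
```python
from h import *
print(tool()[0]); move([.43,-.23,.26],np.radians(190.3))
```

```text
[ 0.46519997 -0.10186052  0.29575976]
offset [ 0.0579 -0.1196  0.0357]
ang [0.0005 0.001  0.0032]
ang [-1.6000e-03  8.0000e-04 -3.9968e+00]
```

Emit:
{"method": "drive_tool", "body": {
  "deltas": [
    {"gripper": 0, "offset": [0.058, -0.12, 0.036], "angular": [0, 0, 0]},
    {"gripper": 0, "offset": [0.058, -0.12, 0.036], "angular": [0, 0, 0]},
    {"gripper": 0, "offset": [0.058, -0.12, 0.036], "angular": [0, 0, 0]},
    {"gripper": 0, "offset": [0.058, -0.12, 0.036], "angular": [0, 0, 0]}
  ]
}}

```text
t: 2.35
eef_pos: [0.428, -0.2337, 0.2585]
tool_rot: [-0.001, -0.087, 0.996, -0.0]
contact_force: [-0.5, -0.5, 0.6]
gripper_width: 0.999
grasp_force: 0.0
```

Run:
```python
from h import *
import pickle
print(tool()[0]); m=optics.camera_model("wrist"); im=optics.read_camera("wrist"); pickle.dump(m,open("w2.pkl","wb"))
M=np.array(m["cam_to_world"]);v=M[:3,:3].T@(np.array([.4173,-.2304,.111])-M[:3,3])
u=(m["cx"]-m["fx"]*v[0]/v[2], m["cy"]+m["fy"]*v[1]/v[2]);print(u)
x,y=int(u[0])-100,max(0,int(u[1])-75)
print(x,y);cv2.imwrite("pics/w2c.png",cv2.resize(im[y:y+150,x:x+200],None,fx=4,fy=4,interpolation=cv2.INTER_CUBIC))
```

```text
[ 0.4280337  -0.23370508  0.25851997]
(np.float64(284.0446429912272), np.float64(206.48996178829938))
184 131
```

View pics/w2c.png

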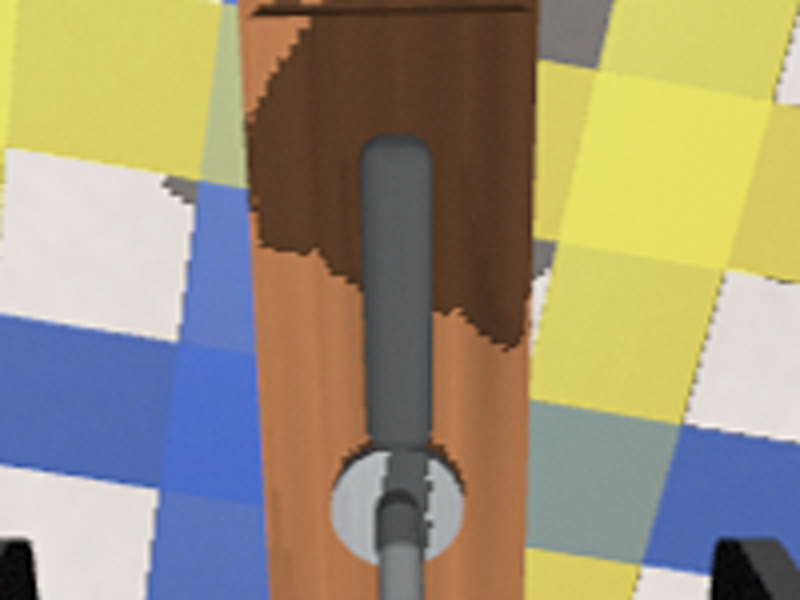

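The wrist view shows the bar's top face from (396,137) to (399,443) in the crop, aligned with the tool's x axis. The ring-bow key is below it, clear of the fingers.

Run:
```python
from h import *
import pickle
m=pickle.load(open("w2.pkl","rb")); t,s=(optics.camera_model(n) for n in("top","side"))
f=lambda x,y:(184+x/4-.4,131+y/4-.4)
print(tri([(m,f(397.5,287)),(t,(411.4,240)),(s,(285.8,318.9))]))
A,B=onz(m,f(396,139),.112),onz(m,f(399.5,441),.112);d=A-B;c=(A+B)/2
print(A,B,c,np.linalg.norm(d),np.degrees(np.arctan2(d[1],d[0])))
move([c[0],c[1],.158],np.arctan2(d[1],d[0])+np.pi)
```

```text
(array([ 0.41667031, -0.23083118,  0.10794178]), [np.float64(0.0017359423737665837), np.float64(3.6385999212737886e-05), np.float64(0.0017018301730328741)])
[ 0.3854161  -0.23738342  0.112     ] [ 0.4459805  -0.22561628  0.112     ] [ 0.4156983  -0.23149985  0.112     ] 0.06169693530448326 -169.004911220494
offset [0.0135 0.002  0.101 ]
ang [-2.3000e-03 -6.0000e-04  3.9801e+00]
ang [ 0.0004 -0.0015 -0.0199]
```

Emit:
{"method": "drive_tool", "body": {
  "deltas": [
    {"gripper": 0, "offset": [0.013, 0.002, 0.03], "angular": [0, 0, -0.02]},
    {"gripper": 0, "offset": [0.013, 0.002, 0.06], "angular": [0, 0, -0.02]},
    {"gripper": 0, "offset": [0.013, 0.002, 0.09], "angular": [0, 0, -0.02]},
    {"gripper": 0, "offset": [0.013, 0.002, 0.101], "angular": [0, 0, -0.02]},
    {"gripper": 0, "offset": [0.013, 0.002, 0.101], "angular": [0, 0, -0.02]}
  ]
}}

```text
t: 2.9
eef_pos: [0.417, -0.229, 0.1576]
tool_rot: [-0.001, -0.098, 0.995, 0.001]
contact_force: [0.1, 0.2, 0.8]
gripper_width: 1.0
grasp_force: 0.0
```

Emit:
{"method": "drive_tool", "body": {
  "deltas": [
    {"gripper": 255, "offset": [0, 0, 0], "angular": [0, 0, 0]},
    {"gripper": 255, "offset": [0, 0, 0], "angular": [0, 0, 0]},
    {"gripper": 255, "offset": [0, 0, 0], "angular": [0, 0, 0]},
    {"gripper": 255, "offset": [0, 0, 0], "angular": [0, 0, 0]},
    {"gripper": 255, "offset": [0, 0, 0], "angular": [0, 0, 0]}
  ],
  "grip_force": 60
}}

```text
t: 3.4
eef_pos: [0.4169, -0.231, 0.159]
tool_rot: [0.0, -0.097, 0.995, -0.0]
contact_force: [-2.5, 3.6, 20.2]
gripper_width: 0.154
grasp_force: 60.9
```

Emit:
{"method": "drive_tool", "body": {
  "deltas": [
    {"gripper": 255, "offset": [0, 0, 0], "angular": [0, 0, 0]},
    {"gripper": 255, "offset": [0, 0, 0], "angular": [0, 0, 0]},
    {"gripper": 255, "offset": [0, 0, 0], "angular": [0, 0, 0]},
    {"gripper": 255, "offset": [0, 0, 0], "angular": [0, 0, 0]},
    {"gripper": 255, "offset": [0, 0, 0], "angular": [0, 0, 0]}
  ]
}}

```text
t: 3.9
eef_pos: [0.4169, -0.2311, 0.1591]
tool_rot: [0.0, -0.097, 0.995, -0.0]
contact_force: [-1.0, 0.4, 5.6]
gripper_width: 0.151
grasp_force: 58.8
```

Gripped with about a 13 mm opening. Lifting straight up.

Emit:
{"method": "drive_tool", "body": {
  "deltas": [
    {"gripper": 255, "offset": [0, 0, -0.015], "angular": [0, 0, 0]},
    {"gripper": 255, "offset": [0, 0, -0.03], "angular": [0, 0, 0]},
    {"gripper": 255, "offset": [0, 0, -0.045], "angular": [0, 0, 0]},
    {"gripper": 255, "offset": [0, 0, -0.07], "angular": [0, 0, 0]},
    {"gripper": 255, "offset": [0, 0, -0.1], "angular": [0, 0, 0]}
  ]
}}

```text
t: 4.4
eef_pos: [0.4156, -0.2306, 0.2584]
tool_rot: [-0.001, -0.097, 0.995, 0.001]
contact_force: [0.2, 0.6, -1.2]
gripper_width: 0.153
grasp_force: 59.0
```

Emit:
{"method": "drive_tool", "body": {
  "deltas": [
    {"gripper": 255, "offset": [0, 0, -0.04], "angular": [0, 0, 0]},
    {"gripper": 255, "offset": [0, 0, -0.05], "angular": [0, 0, 0]},
    {"gripper": 255, "offset": [0, 0, -0.05], "angular": [0, 0, 0]}
  ]
}}

```text
t: 4.7
eef_pos: [0.4171, -0.2312, 0.3097]
tool_rot: [0.002, -0.097, 0.995, -0.0]
contact_force: [-0.1, -0.4, -2.3]
gripper_width: 0.15
grasp_force: 59.2
```

Run:
```python
from h import *
print(tool()[0]); move([.578,.1395,.285],np.radians(169)); print(bot.get_obs()["q"].round(2) if 0 else np.round(bot.get_obs()["q"],2))
s=optics.camera_model("side");M=np.array(s["cam_to_world"])
im=optics.read_camera("side");cv2.imwrite("pics/s1.png",cv2.resize(im[200:380,200:440],None,fx=3,fy=3))
```

```text
[ 0.41709612 -0.23119111  0.30973161]
offset [-0.2293  0.3327  0.025 ]
ang [-0.0009  0.0041  0.4915]
ang [-5.7000e-03 -1.2000e-03 -3.5085e+00]
[ 0.1   0.14  0.31  2.03 -0.05  0.98  2.2 ]
```

View pics/s1.png

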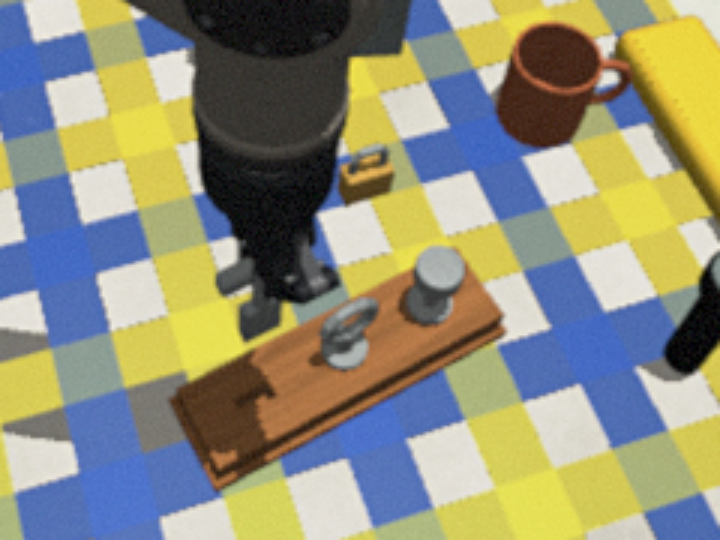

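The key is held upright, blade down. Moving above the lock.

Emit:
{"method": "drive_tool", "body": {
  "deltas": [
    {"gripper": 255, "offset": [-0.229, 0.333, 0.01], "angular": [0, 0, 0.49]},
    {"gripper": 255, "offset": [-0.229, 0.333, 0.01], "angular": [0, 0, 0.49]},
    {"gripper": 255, "offset": [-0.229, 0.333, 0.01], "angular": [0, 0, 0.49]},
    {"gripper": 255, "offset": [-0.229, 0.333, 0.01], "angular": [0, 0, 0.49]},
    {"gripper": 255, "offset": [-0.229, 0.333, 0.01], "angular": [0, 0, 0.49]}
  ]
}}

```text
t: 5.25
eef_pos: [0.5084, -0.0165, 0.3004]
tool_rot: [-0.002, 0.096, 0.995, -0.0]
contact_force: [1.1, -0.4, -1.5]
gripper_width: 0.151
grasp_force: 59.1
```

Run:
```python
from h import *
print(tool()[0]); move([.578,.1395,.28],np.radians(169))
```

```text
[ 0.50838063 -0.01654737  0.30039568]
offset [-0.0387  0.1665  0.0201]
ang [-0.0014 -0.0047  0.0005]
ang [ 7.4000e-03 -2.2000e-03 -3.9995e+00]
```

Emit:
{"method": "drive_tool", "body": {
  "deltas": [
    {"gripper": 255, "offset": [-0.039, 0.167, 0.02], "angular": [0, 0, 0]},
    {"gripper": 255, "offset": [-0.039, 0.167, 0.02], "angular": [0, 0, 0]},
    {"gripper": 255, "offset": [-0.039, 0.167, 0.02], "angular": [0, 0, 0]},
    {"gripper": 255, "offset": [-0.039, 0.167, 0.02], "angular": [0, 0, 0]},
    {"gripper": 255, "offset": [-0.039, 0.167, 0.02], "angular": [0, 0, 0]}
  ]
}}

```text
t: 5.75
eef_pos: [0.5784, 0.1427, 0.2794]
tool_rot: [-0.002, 0.092, 0.996, -0.0]
contact_force: [-0.4, -0.3, -1.2]
gripper_width: 0.15
grasp_force: 59.2
```

Run:
```python
from h import *
print(tool()[0]); move([.578,.1395,.255],np.radians(169)) 
m=optics.camera_model("wrist"); w=optics.read_camera("wrist"); t=optics.read_camera("top"); s=optics.read_camera("side")
import pickle; pickle.dump(m,open("w3.pkl","wb"))
c=lambda im,x,y,w,h,k:cv2.resize(im[y:y+h,x:x+w],None,fx=k,fy=k,interpolation=cv2.INTER_CUBIC)
cv2.imwrite("pics/m3.png",np.hstack([c(w,190,130,160,200,2.5),c(s,260,120,80,100,5)]))
```

```text
[0.57835646 0.14271927 0.27942492]
offset [-0.0003 -0.0032  0.0244]
ang [-0.0007 -0.0056  0.0095]
ang [ 8.8000e-03 -1.1000e-03 -3.9904e+00]
```

View pics/m3.png

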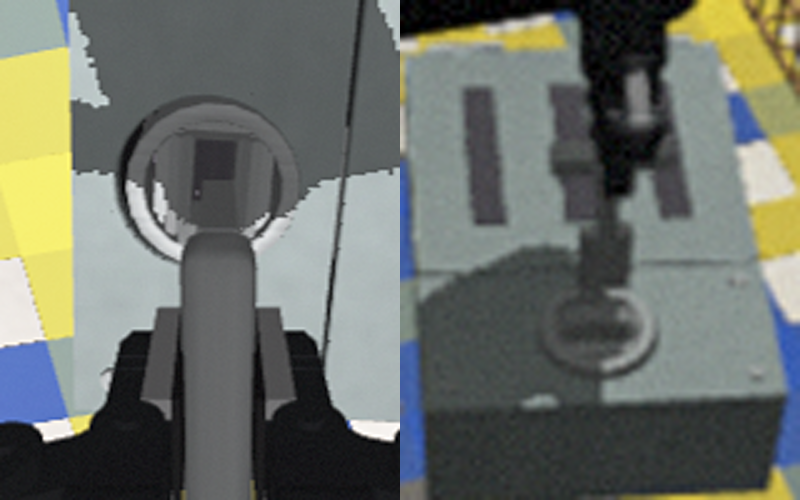

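The bar is parallel to the slot. The plug centre sits about 2–3 mm toward tool −y, which matches the computed −3 mm correction. I'll correct and descend slowly.

Emit:
{"method": "drive_tool", "body": {
  "deltas": [
    {"gripper": 255, "offset": [0, -0.003, 0], "angular": [0, 0, 0.01]},
    {"gripper": 255, "offset": [0, -0.003, 0.01], "angular": [0, 0, 0.01]},
    {"gripper": 255, "offset": [0, -0.003, 0.02], "angular": [0, 0, 0.01]},
    {"gripper": 255, "offset": [0, -0.003, 0.03], "angular": [0, 0, 0.01]},
    {"gripper": 255, "offset": [0, -0.003, 0.03], "angular": [0, 0, 0.01]}
  ]
}}

```text
t: 6.4
eef_pos: [0.5773, 0.135, 0.2506]
tool_rot: [-0.002, 0.099, 0.995, -0.001]
contact_force: [-0.3, 0.6, -2.3]
gripper_width: 0.152
grasp_force: 59.1
```

Emit:
{"method": "drive_tool", "body": {
  "deltas": [
    {"gripper": 255, "offset": [0, 0, 0.004], "angular": [0, 0, 0]},
    {"gripper": 255, "offset": [0, 0, 0.008], "angular": [0, 0, 0]},
    {"gripper": 255, "offset": [0, 0, 0.012], "angular": [0, 0, 0]},
    {"gripper": 255, "offset": [0, 0, 0.016], "angular": [0, 0, 0]},
    {"gripper": 255, "offset": [0, 0, 0.016], "angular": [0, 0, 0]}
  ]
}}

```text
t: 6.9
eef_pos: [0.5787, 0.1363, 0.2367]
tool_rot: [0.0, 0.099, 0.995, 0.001]
contact_force: [1.3, 2.6, -1.4]
gripper_width: 0.149
grasp_force: 59.2
```

Emit:
{"method": "drive_tool", "body": {
  "deltas": [
    {"gripper": 255, "offset": [0, 0.003, 0], "angular": [0, 0, 0]},
    {"gripper": 255, "offset": [0, 0.003, 0], "angular": [0, 0, 0]},
    {"gripper": 255, "offset": [0, 0.003, 0.004], "angular": [0, 0, 0]},
    {"gripper": 255, "offset": [0, 0.003, 0.008], "angular": [0, 0, 0]},
    {"gripper": 255, "offset": [0, 0.003, 0.008], "angular": [0, 0, 0]}
  ]
}}

```text
t: 7.4
eef_pos: [0.5787, 0.1381, 0.2279]
tool_rot: [-0.001, 0.099, 0.995, -0.0]
contact_force: [0.4, 0.5, -2.3]
gripper_width: 0.145
grasp_force: 59.1
```

Run:
```python
from h import *
print(tool()[0],bot.get_obs()["contact_force"]); move([.578,.1395,.207],np.radians(169))
```

```text
[0.57866325 0.13813254 0.22791476] [ 0.43832757  0.47180438 -2.28416224]
offset [0.0009 0.0012 0.0209]
ang [-0.0008 -0.0014 -0.0085]
ang [-2.2000e-03  1.2000e-03  3.9915e+00]
```

Tip is at 0.079 with no contact force, so it's in the slot. Continuing down.

Emit:
{"method": "drive_tool", "body": {
  "deltas": [
    {"gripper": 255, "offset": [0, 0, 0.004], "angular": [0, 0, 0]},
    {"gripper": 255, "offset": [0, 0, 0.008], "angular": [0, 0, 0]},
    {"gripper": 255, "offset": [0, 0, 0.012], "angular": [0, 0, 0]},
    {"gripper": 255, "offset": [0, 0, 0.016], "angular": [0, 0, 0]},
    {"gripper": 255, "offset": [0, 0, 0.016], "angular": [0, 0, 0]}
  ]
}}

```text
t: 7.9
eef_pos: [0.5787, 0.1383, 0.212]
tool_rot: [-0.001, 0.099, 0.995, -0.0]
contact_force: [0.2, -0.6, -1.4]
gripper_width: 0.152
grasp_force: 59.2
```

Emit:
{"method": "drive_tool", "body": {
  "deltas": [
    {"gripper": 255, "offset": [0, 0, 0.002], "angular": [0, 0, 0]},
    {"gripper": 255, "offset": [0, 0, 0.003], "angular": [0, 0, 0]},
    {"gripper": 255, "offset": [0, 0, 0.004], "angular": [0, 0, 0]},
    {"gripper": 255, "offset": [0, 0, 0.005], "angular": [0, 0, 0]},
    {"gripper": 255, "offset": [0, 0, 0.005], "angular": [0, 0, 0]}
  ]
}}

```text
t: 8.4
eef_pos: [0.579, 0.1383, 0.2077]
tool_rot: [-0.0, 0.099, 0.995, -0.0]
contact_force: [0.0, -0.3, -1.1]
gripper_width: 0.15
grasp_force: 59.2
```

Emit:
{"method": "drive_tool", "body": {
  "deltas": [
    {"gripper": 255, "offset": [0, 0, 0.001], "angular": [0, 0, 0]},
    {"gripper": 255, "offset": [0, 0, 0.002], "angular": [0, 0, 0]},
    {"gripper": 255, "offset": [0, 0, 0.002], "angular": [0, 0, 0]},
    {"gripper": 255, "offset": [0, 0, 0.002], "angular": [0, 0, 0]}
  ]
}}

```text
t: 8.8
eef_pos: [0.5795, 0.1385, 0.2071]
tool_rot: [0.001, 0.099, 0.995, 0.0]
contact_force: [-2.3, -0.6, 7.0]
gripper_width: 0.154
grasp_force: 60.5
```

It touched the floor at TCP 0.207 m, which is the expected home height. Now turning clockwise, +z about the downward tool axis.

Emit:
{"method": "drive_tool", "body": {
  "deltas": [
    {"gripper": 255, "offset": [0, 0, 0], "angular": [0, 0, 0.15]},
    {"gripper": 255, "offset": [0, 0, 0], "angular": [0, 0, 0.3]},
    {"gripper": 255, "offset": [0, 0, 0], "angular": [0, 0, 0.45]},
    {"gripper": 255, "offset": [0, 0, 0], "angular": [0, 0, 0.6]},
    {"gripper": 255, "offset": [0, 0, 0], "angular": [0, 0, 0.7]}
  ]
}}

```text
t: 9.3
eef_pos: [0.5798, 0.1392, 0.2071]
tool_rot: [0.001, 0.367, 0.93, 0.001]
contact_force: [-2.3, 1.5, 5.9]
gripper_width: 0.15
grasp_force: 60.3
```

Emit:
{"method": "drive_tool", "body": {
  "deltas": [
    {"gripper": 255, "offset": [0, 0, 0], "angular": [0, 0, 0.15]},
    {"gripper": 255, "offset": [0, 0, 0], "angular": [0, 0, 0.3]},
    {"gripper": 255, "offset": [0, 0, 0], "angular": [0, 0, 0.45]},
    {"gripper": 255, "offset": [0, 0, 0], "angular": [0, 0, 0.6]},
    {"gripper": 255, "offset": [0, 0, 0], "angular": [0, 0, 0.7]}
  ]
}}

```text
t: 9.8
eef_pos: [0.5794, 0.1386, 0.2071]
tool_rot: [0.0, 0.606, 0.795, 0.001]
contact_force: [-3.3, -0.9, 7.7]
gripper_width: 0.154
grasp_force: 60.6
```

Run:
```python
from h import *
o=bot.get_obs();c,r=tool();x=r.as_matrix()[:,0];print(c,np.degrees(np.arctan2(x[1],x[0])),np.round(o["contact_force"],1),np.round(o["torque"],2),np.round(o["q"],2))
```

```text
[0.57941672 0.13859838 0.20710998] 105.39657065158826 [-3.3 -0.9  7.7] [-0.14  0.85  0.02] [-0.62  0.47  0.37  1.86 -0.22  0.85  0.13]
```

Emit:
{"method": "drive_tool", "body": {
  "deltas": [
    {"gripper": 255, "offset": [0, 0, 0], "angular": [0, 0, 0.15]},
    {"gripper": 255, "offset": [0, 0, 0], "angular": [0, 0, 0.3]},
    {"gripper": 255, "offset": [0, 0, 0], "angular": [0, 0, 0.45]},
    {"gripper": 255, "offset": [0, 0, 0], "angular": [0, 0, 0.6]},
    {"gripper": 255, "offset": [0, 0, 0], "angular": [0, 0, 0.7]}
  ]
}}

```text
t: 10.3
eef_pos: [0.5788, 0.1384, 0.2071]
tool_rot: [-0.001, 0.799, 0.601, -0.0]
contact_force: [-6.2, -0.0, 12.0]
gripper_width: 0.152
grasp_force: 61.0
```

Emit:
{"method": "drive_tool", "body": {
  "deltas": [
    {"gripper": 255, "offset": [0, 0, 0], "angular": [0, 0, 0.04]},
    {"gripper": 255, "offset": [0, 0, 0], "angular": [0, 0, 0.04]}
  ]
}}

```text
t: 10.5
eef_pos: [0.5787, 0.1383, 0.2071]
tool_rot: [-0.001, 0.808, 0.59, -0.0]
contact_force: [-5.8, -0.6, 11.7]
gripper_width: 0.152
grasp_force: 61.1
```

Run:
```python
from h import *
o=bot.get_obs();c,r=tool();x=r.as_matrix()[:,0];print(c,np.degrees(np.arctan2(x[1],x[0])),np.round(o["contact_force"],1),np.round(o["torque"],2))
s=optics.read_camera("side");cv2.imwrite("pics/s4.png",cv2.resize(s[90:230,210:390],None,fx=4,fy=4,interpolation=cv2.INTER_CUBIC))
```

```text
[0.57874152 0.13834707 0.20707245] 72.28299463883646 [-5.8 -0.6 11.7] [-0.2   1.44 -0.03]
```

View pics/s4.png

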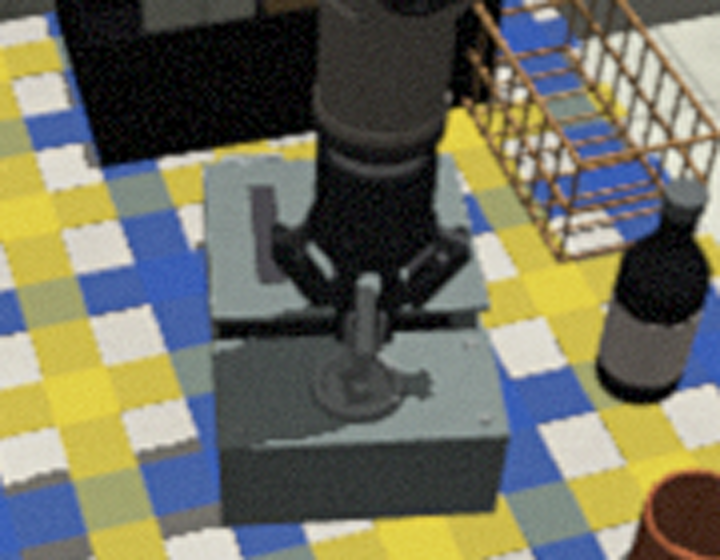

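The lid is ajar: a dark gap shows along the seam at about row 320 of the crop. The key has turned about 96° and is home. Releasing now.

Emit:
{"method": "drive_tool", "body": {
  "deltas": [
    {"gripper": 255, "offset": [0, 0, 0], "angular": [0, 0, 0]},
    {"gripper": 200, "offset": [0, 0, 0], "angular": [0, 0, 0]},
    {"gripper": 150, "offset": [0, 0, 0], "angular": [0, 0, 0]},
    {"gripper": 80, "offset": [0, 0, 0], "angular": [0, 0, 0]},
    {"gripper": 0, "offset": [0, 0, 0], "angular": [0, 0, 0]}
  ],
  "grip_force": 20
}}

```text
t: 11.05
eef_pos: [0.5791, 0.1384, 0.2057]
tool_rot: [0.0, 0.807, 0.59, 0.0]
contact_force: [-0.2, 0.3, 0.3]
gripper_width: 0.718
grasp_force: 0.0
```

Emit:
{"method": "drive_tool", "body": {
  "deltas": [
    {"gripper": 0, "offset": [0, 0, 0], "angular": [0, 0, 0]},
    {"gripper": 0, "offset": [0, 0, 0], "angular": [0, 0, 0]},
    {"gripper": 0, "offset": [0, 0, 0], "angular": [0, 0, 0]},
    {"gripper": 0, "offset": [0, 0, 0], "angular": [0, 0, 0]}
  ]
}}

```text
t: 11.45
eef_pos: [0.5791, 0.1383, 0.2057]
tool_rot: [-0.0, 0.807, 0.59, 0.0]
contact_force: [-0.1, 1.1, 0.5]
gripper_width: 1.0
grasp_force: 0.0
```

Emit:
{"method": "drive_tool", "body": {
  "deltas": [
    {"gripper": 0, "offset": [0, 0, -0.015], "angular": [0, 0, 0]},
    {"gripper": 0, "offset": [0, 0, -0.03], "angular": [0, 0, 0]},
    {"gripper": 0, "offset": [0, 0, -0.06], "angular": [0, 0, 0]},
    {"gripper": 0, "offset": [0, 0, -0.1], "angular": [0, 0, 0]},
    {"gripper": 0, "offset": [0, 0, -0.13], "angular": [0, 0, 0]}
  ]
}}

```text
t: 11.95
eef_pos: [0.5797, 0.138, 0.3397]
tool_rot: [0.0, 0.808, 0.59, 0.002]
contact_force: [1.0, 0.4, -0.4]
gripper_width: 1.0
grasp_force: 0.0
```

Emit:
{"method": "drive_tool", "body": {
  "deltas": [
    {"gripper": 0, "offset": [0, 0, 0], "angular": [0, 0, 0]},
    {"gripper": 0, "offset": [0, 0, 0], "angular": [0, 0, 0]}
  ]
}}

```text
t: 12.15
eef_pos: [0.5794, 0.1383, 0.3376]
tool_rot: [0.0, 0.807, 0.59, 0.002]
contact_force: [0.2, -1.1, -0.4]
gripper_width: 1.0
grasp_force: 0.0
```

Run:
```python
from h import *
print(tool()[0])
w=optics.read_camera("wrist");s=optics.read_camera("side")
cv2.imwrite("pics/m5.png",np.hstack([cv2.resize(w[100:400,130:430],(400,400)),cv2.resize(s[120:220,250:350],(400,400),interpolation=cv2.INTER_CUBIC)]))
```

```text
[0.57940896 0.13826569 0.33761731]
```

View pics/m5.png

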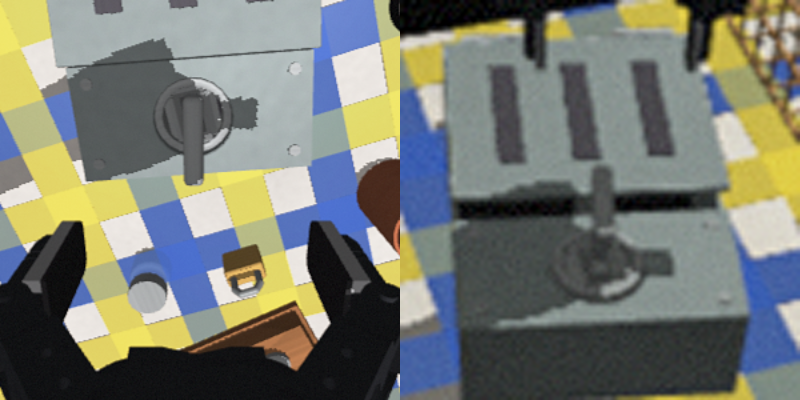

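The key stands upright, home and turned (bar at about (195,140) in the left panel), and the lid is ajar (gap at about row 205 in the right panel). The gripper is clear of everything, so I'm handing in.

```bash
python3 -c "
from station import bot
print(bot.hand_in())"
```

```text
the job is handed in; nothing more can be done
None
```

The T-key is fully home in the keyhole and turned about 96° clockwise, the lid has sprung ajar, the gripper let go and moved clear, and I handed the job in at about 12 s; no verdict came back.

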